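# Refit and close a tortilla press

## Task

This small tortilla press was taken apart for washing: put its lever back and close it, working on the board over the sink. With the upper plate still standing open, lay the lever's hub in the saddle between the two ears of the press, handle pointing away from the press and down on the board, and push the flat-headed pin all the way through both ears and the hub until its head meets the ear. Then swing the upper plate down shut and fold the lever over until it bears on the rib of the plate. Leave the mug, the mill and the onion where they stand.

Things in the scene. Friction and masses are not known exactly. Their poses are not given: they have to be found in the camera images.
- board: Wooden board lying across the left basin of the sink, fixed, 310 x 430 x 20 mm. Origin in the middle of its underside, 4 mm above the worktop's level, so its top is at z = 24 mm. Its y runs along the long side, to the robot's right; its x points back towards the robot.
- press: Base of the cast aluminium press, heavy and fixed on the board: a disc 124 mm across, upper face 16 mm above the board. Origin at the disc's centre on the board; z up, +y towards the two lever ears, -y towards the hinge of the upper plate. Between the ears a saddle, open at the top, carries the lever's hub with its bore in line with the ears' holes.
- ears (a point): Midway between the ears on the axis of their holes: press frame (0, 85, 46) mm. The ears are upright round-topped lugs 8 mm thick (press x from 17 to 25 and -25 to -17 mm, so the gap is 34 mm), 30 mm wide, tops 61 mm above the board. Each has a 13 mm hole along the press's x.
- hinge (a point): Middle of the upper plate's hinge axis, which runs along the press's x: press frame (0, -74, 23) mm.
- upper_plate (a joint): Angle of the hinged upper plate, rad: 0 = shut and level on the base, grows as it opens, stop at 1.6; at 1.57 it stands upright above the hinge. It starts open. The hinge is stiff (about 0.35 N m): the plate stays where it is left.
- plate_edge (a point): Point of the upper plate's rim farthest from the hinge axis, 136 mm. The plate is a disc 124 mm across, its centre 74 mm from the axis. On its outer face (upper when shut) a rib 18 mm wide runs straight away from the hinge, from 22 to 126 mm from the axis; shut, the rib's crest is 17 mm above the hinge axis and 40 mm above the board.
- lever: Loose lever, 0.2 kg. Origin in the middle of its hub, a cross tube 26 mm in diameter, 28 mm long, bore 13 mm; x = bore axis, +y to the handle. A flat-sided bar, 10 mm wide (x), 12 mm high, rises to a bend at (0, 45, 11.5) mm, then runs straight to the end (0, 120, -2) mm, from 68 mm on as a round wooden handle 22 mm thick. It starts lying bend up: z up, origin 13 mm above the board.
- lever_hub (a point): Middle of the hub, the lever's origin. With the hub in the saddle and the handle down on the board the lever slopes down 0.28 rad from its level pose.
- lever_grip (a point): Middle of the wooden handle on its axis, lever frame (0, 94, 3) mm. Folded over, the bar between hub and bend lies level on the plate's rib and the handle rises clear of the plate: the lever has then turned 3.17 rad about the ears' axis from the pose with the handle on the board.
- lever_end (a point): Centre of the handle's rounded end, lever frame (0, 120, -2) mm, radius there 11 mm. Folded over it is about 78 mm above the board.
- pin: Loose steel retaining pin, 60 g, lying flat on the board with its tip towards the robot. Origin on its axis at the shoulder, where head meets shank, 5 mm above the board; x = axis, + towards the tip. Shank 10 mm in diameter, 66 mm long, the last 8 mm a cone. The head is a flat plate with a small eye, 32 mm long (x -32 to 0), 24 mm wide (y), 10 mm thick (z).
- pin_mid (a point): Point on the pin's axis 25 mm from the shoulder: it lies at point ears when the pin is fully home, from either side.
- mug: Bystander: spotted white mug, 91 mm tall, on the worktop left of the board. Leave it alone.
- mill: Bystander: small salt mill, 44 mm across and 90 mm tall, on the worktop. Leave it alone.
- onion: Bystander: onion, 85 mm tall, on the worktop. Leave it alone.

How it is judged:
On the way, in this order (a step that is already met when the one before it is completed fails the run):
1. the lever's hub lies in the saddle between the ears, its bore in line with their holes, handle pointing away from the press and low (distance between lever_hub and ears below 0.005 m and angle between the x axis of lever and the x axis of press, either way round below 0.15 rad and y of lever_end in the frame of press above 0.15 m and z of lever_end in the frame of press below 0.04 m), for 0.2 s.
2. the pin is through both ears and the hub, its head at the ear (distance between each of pin_mid, lever_hub and ears below 0.005 m and angle between the x axis of pin and the x axis of press, either way round below 0.12 rad), for 0.2 s.
3. the upper plate is shut (value of joint upper_plate below 0.03 rad), for 0.2 s.
At the end, for the whole second after the job is handed in: Upper plate shut (0.03 rad); hub centre within 5 mm of the middle of the ears; pin through ears and hub, head within about 4 mm of the ear; lever folded over, its end past the middle of the press and under 90 mm above the board; lever and pin at rest (all of step 2 and value of joint upper_plate below 0.03 rad and y of lever_end in the frame of press below 0 m and z of lever_end in the frame of press below 0.09 m and linear speed of each of lever, pin below 0.01 m/s); the robot touches nothing.
It fails at once if the mug, the mill or the onion is moved by more than 25 mm (distance of any of mug, mill, onion from where it was at the start of the episode above 0.025 m).
It also fails if it takes over 67 s, if anything falls off the work surface, if the arm or the gripper's body presses on something with over 40 N, if the wrist force passes 120 N, or if a joint passes its speed limit or range.

## Robot

A 6-joint arm with a two-finger parallel gripper is mounted at the origin on a cart in front of the work surface, level with it; the furniture and walls round the work are solid. World frame = base frame: x ahead of the robot, y to its left, z up, the work surface at z = 0. Lengths are in m, angles in rad, forces in N, time in s.
With the tool pointing down it reaches from about 0.275 to 0.75 m from the base axis. Payload 10.2 kg.
Tool frame: the origin (TCP) lies midway between the tips of the shut fingers; the grasp point (between the pads) lies 19 mm behind it (env.hold_point_z is the distance from the TCP to the grasp point, in m); z points along the fingers, y is the line along which they close (so a half turn about z gives the same grasp; the last joint's range is limited). The gripper opens to 85 mm and grips with 20 to 120 N. Pads are 22 mm wide; open, the fingers measure 114 mm over their backs; the gripper's body (76 mm by 85 mm) begins 54 mm behind the grasp point. The pads swing forward as they close: fully open they stand 13 mm farther back than shut.
Start: joints at [-1.485, 0.313, 1.498, -0, 1.331, -0.223], TCP at [0.16, -0.5, 0.231] pointing down, gripper open.
Joint ranges: [-2.94, 2.94], [-0.97, 2.17], [0.19, 2.56], [-1.23, 4.37], [0.02, 3.11], [-2.88, 2.88]. Speed limits (rad/s): [2.39, 2.39, 3.01, 3.14, 3.14, 3.14].

## Interface

Orientations are given as a unit quaternion [x, y, z, w].
In Python, from bench import env, kinematics, monitor, eyes, job gives the robot as it stands. The module is installed in compiled form; this text tells all that it offers. Calls block until the motion is done:
- env.reach(position, orientation): joint-space move of the TCP to a pose.
- env.movel(position, velocity=0.15, frame=None, guard=None): straight line of the TCP; frame=None keeps the orientation; velocity is the mean speed in m/s. With guard (N) it stops when the force on the tool has changed by that much, and returns True; else False.
- env.set_joints(angles): joint-space move.
- env.release() and env.close_gripper(effort=None): open the fingers fully, or close them until they stop; effort is the grip in N (None keeps the last).
- env.hold(seconds).
- kinematics.ik(position, orientation): joint angles nearest the present ones, or None.
- monitor.sense(): the state.
- eyes.grab_frame(name): name is "scene" or "side" or "wrist"; returns a dict with "frame" (384x512x3 uint8, red, green, blue), "mtx" (3x3 intrinsics, pixels), "view" (4x4, takes a point from world to camera coordinates). Camera axes: x right, y down, z forward; pixel columns grow to the right and rows downward; lengths in m; the calibration is good to about 2 mm. A picture is of the moment at which its call begins. There is no depth.
A pose or a line that the arm cannot do raises env.MotionError and nothing moves.
- job.hand_in(): hands the job in; it is judged then, once.
The state is a dict: "clock": time; "joints": joint angles; "qvel": joint speeds; "joint_efforts": joint torques, N m; "position": TCP position; "ee_rot": TCP orientation; "contact_force": force on the tool from outside, world axes, zero at the start; "ft_torque": the same for the moment, N m; "finger_gap": opening from 0.0 (shut) to 1.0 (fully open); "gripper_force": force on a finger pad.
Only numpy, scipy, OpenCV 4.12 (cv2) and the standard library are available. Lean on these libraries where they do the work, as an engineer would, in place of code of your own. Each camera call takes 0.05 s, during which the arm holds its last target. There are 200 camera calls.

## Working session

There is one attempt and no reset: what is moved stays moved. The work goes in short steps, each a Python script; the robot and the scene stay as the last script left them, time stands still between calls to the robot, and variables do not carry over. Pictures are saved under pics/ and viewed, at most 10 in all, crops included, and the job is handed in when it is done.

```bash
mkdir -p pics; python3 - <<'E'
from bench import env,kinematics,monitor,eyes,job
import cv2,numpy as np
for n in ("scene","side"):
    f=eyes.grab_frame(n); cv2.imwrite(f"pics/{n}0.png",cv2.resize(f["frame"][:,:,::-1],(768,576),interpolation=cv2.INTER_CUBIC)); cv2.imwrite(f"pics/{n}0_raw.png",f["frame"][:,:,::-1])
    np.savez(f"{n}.npz",mtx=f["mtx"],view=f["view"]); print(n,f["mtx"].round(1).tolist(),f["view"].round(3).tolist())
print(monitor.sense()["clock"],env.hold_point_z)
E
```

```text
scene [[350.9, 0.0, 248.5], [0.0, 350.9, 195.7], [0.0, 0.0, 1.0]] [[-0.654, -0.757, -0.011, 0.322], [-0.355, 0.319, -0.879, 0.318], [0.668, -0.57, -0.477, 0.537], [0.0, 0.0, 0.0, 1.0]]
side [[495.3, 0.0, 254.9], [0.0, 495.3, 185.0], [0.0, 0.0, 1.0]] [[0.914, -0.406, 0.006, -0.54], [-0.359, -0.813, -0.459, 0.176], [0.192, 0.417, -0.889, 1.208], [0.0, 0.0, 0.0, 1.0]]
0.1 0.0187
```

View pics/scene0.png

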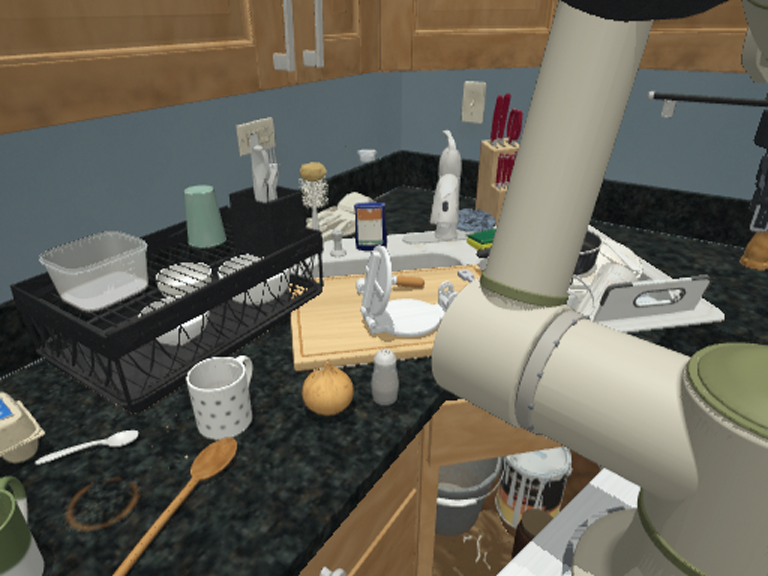

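View pics/side0.png

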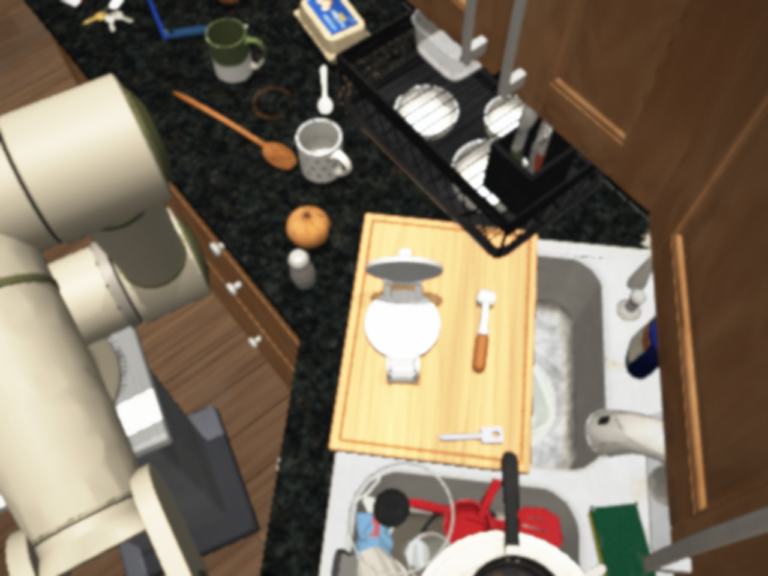

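Side view (768-wide px): press disc centre about (402,325), ears (403,370), hinge (403,280), lever hub (486,297) with the handle end (480,368), pin head (492,435) with the tip at (441,437). Next I'll get rough positions and a wrist look from above.

```bash
cat > h.py <<'E'
from bench import env,kinematics,monitor,eyes,job
import cv2,numpy as np
from scipy.spatial.transform import Rotation as R
def ray(K,V,uv,z):
    d=V[:3,:3].T@np.linalg.solve(K,[uv[0],uv[1],1.]); c=-V[:3,:3].T@V[:3,3]
    return c+d*(z-c[2])/d[2]
def proj(K,V,p):
    q=K@(V[:3,:3]@np.asarray(p)+V[:3,3]); return q[:2]/q[2]
def ori(yaw,tilt=0.):
    """tool down, closing line at world angle yaw; tilt>0 leans the fingertips towards +y when yaw=0/pi"""
    y=np.array([np.cos(yaw),np.sin(yaw),0]); z=np.array([0,0,-1.]); x=np.cross(y,z)
    return (R.from_rotvec(tilt*np.array([1,0,0]))*R.from_matrix(np.c_[x,y,z])).as_quat()
def shot(n,f=None):
    f=f or eyes.grab_frame("wrist"); np.savez(n+".npz",mtx=f["mtx"],view=f["view"]); cv2.imwrite(f"pics/{n}_raw.png",f["frame"][:,:,::-1])
    cv2.imwrite(f"pics/{n}.png",cv2.resize(f["frame"][:,:,::-1],(768,576),interpolation=cv2.INTER_CUBIC)); return f
E
python3 - <<'E'
from h import *
d=np.load("side.npz");K,V=d["mtx"],d["view"]
for n,uv,z in [("disc",(402,325),.04),("ears",(403,370),.08),("hinge",(403,280),.047),("hub",(486,297),.05),("end",(480,368),.035),("pinhead",(500,435),.034),("pintip",(441,437),.029),("bd",(365,215),.024),("bd",(537,235),.024),("bd",(527,468),.024),("bd",(333,450),.024),("mug",(320,170),0),("onion",(308,240),.03),("mill",(305,285),0)]:
    print(n,ray(K,V,np.array(uv)/1.5,z).round(3))
for p in [(.5,.1,.4),(.45,.1,.35),(.5,.05,.3)]:
  for yaw in (0,np.pi,np.pi/2,-np.pi/2):
    q=kinematics.ik(p,ori(yaw)); print(p,round(yaw,2),None if q is None else np.round(q,2))
E
```

```text
disc [ 0.559 -0.149  0.04 ]
ears [ 0.521 -0.233  0.08 ]
hinge [ 0.594 -0.078  0.047]
hub [ 0.706 -0.163  0.05 ]
end [ 0.643 -0.266  0.035]
pinhead [ 0.621 -0.375  0.034]
pintip [ 0.538 -0.34   0.029]
bd [0.592 0.079 0.024]
bd [ 0.854 -0.082  0.024]
bd [ 0.638 -0.434  0.024]
bd [ 0.379 -0.29   0.024]
mug [0.559 0.22  0.   ]
onion [0.478 0.069 0.03 ]
mill [0.445 0.004 0.   ]
(0.5, 0.1, 0.4) 0 [-0.03  0.22  1.18 -0.    1.73 -0.03]
(0.5, 0.1, 0.4) 3.14 None
(0.5, 0.1, 0.4) 1.57 [-0.03  0.22  1.18 -0.    1.73 -1.6 ]
(0.5, 0.1, 0.4) -1.57 [-0.03  0.22  1.18 -0.    1.73  1.54]
(0.45, 0.1, 0.35) 0 [-0.04  0.11  1.44 -0.    1.59 -0.04]
(0.45, 0.1, 0.35) 3.14 None
(0.45, 0.1, 0.35) 1.57 [-0.04  0.11  1.44 -0.    1.59 -1.61]
(0.45, 0.1, 0.35) -1.57 [-0.04  0.11  1.44 -0.    1.59  1.53]
(0.5, 0.05, 0.3) 0 [-0.13  0.22  1.44 -0.    1.48 -0.13]
(0.5, 0.05, 0.3) 3.14 None
(0.5, 0.05, 0.3) 1.57 [-0.13  0.22  1.44 -0.    1.48 -1.7 ]
(0.5, 0.05, 0.3) -1.57 [-0.13  0.22  1.44 -0.    1.48  1.44]
```

```bash
python3 - <<'E'
s=open('h.py').read()
i=s.index("def ori"); j=s.index("def shot")
s=s[:i]+'''def ori(yaw,tilt=0.):
    """tool down, closing line at world angle yaw, then turned by tilt about the closing line"""
    y=np.array([np.cos(yaw),np.sin(yaw),0]); z=np.array([0,0,-1.]); x=np.cross(y,z)
    return (R.from_rotvec(tilt*y)*R.from_matrix(np.c_[x,y,z])).as_quat()
'''+s[j:]
open('h.py','w').write(s)
E
python3 - <<'E'
from h import *
o=ori(np.radians(-25.5))
for p in [(.56,-.2,.40),(.54,-.2,.36),(.52,-.18,.33)]:
    if kinematics.ik(p,o) is not None:
        env.reach(p,o); print(p);break
f=shot("w1"); print(monitor.sense()["clock"],f["mtx"].round(1).tolist(),f["view"].round(3).tolist())
E
```

```text
(0.56, -0.2, 0.4)
2.0583 [[345.8, 0.0, 249.0], [0.0, 345.8, 189.5], [0.0, 0.0, 1.0]] [[0.902, -0.432, -0.001, -0.591], [-0.412, -0.86, 0.302, -0.033], [-0.131, -0.272, -0.953, 0.559], [0.0, 0.0, 0.0, 1.0]]
```

View pics/w1.png

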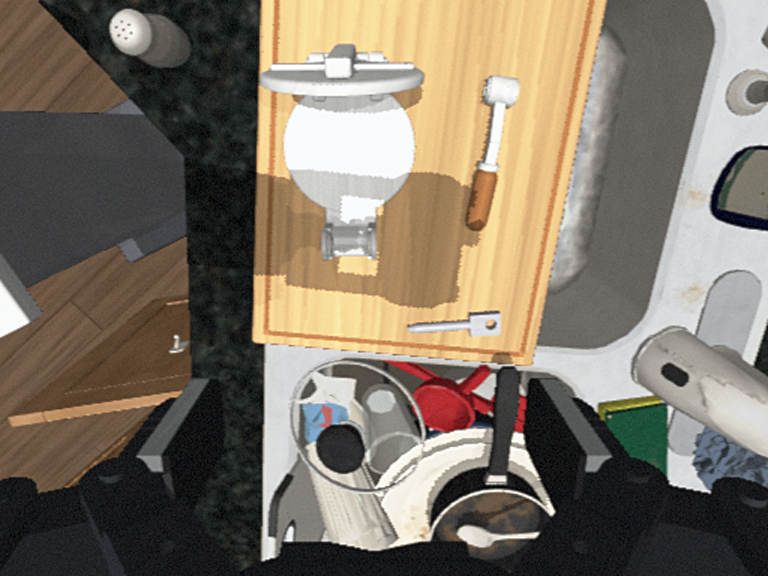

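The wrist view shows all parts (768-wide px): ears centre (350,240), disc centre (350,150), open plate with its rib at (341,65), lever hub (501,92), handle end (475,226), pin tip (408,328), head (486,323). I'll move closer for precision.

```bash
python3 - <<'E'
from h import *
d=np.load("w1.npz");K,V=d["mtx"],d["view"]
P=ray(K,V,np.array((425,215))/1.5,.03); C=-V[:3,:3].T@V[:3,3]; fw=V[2,:3]
st=monitor.sense(); print(P,C,st["position"])
o=ori(np.radians(-25.5))
for dd in (.30,.33,.36,.4):
    T=P-dd*fw+np.array(st["position"])-C
    if kinematics.ik(T,o) is not None:
        print(dd,T); env.reach(T,o);break
f=shot("w2"); im=f["frame"][:,:,::-1]
cv2.imwrite("pics/w2.png",cv2.resize(im[20:380,60:460],(800,720),interpolation=cv2.INTER_CUBIC)[:600])
E
```

```text
[ 0.59932905 -0.23446518  0.03      ] [ 0.5924536  -0.13108149  0.54253746] [ 0.55960569 -0.20088617  0.39965377]
0.3 [ 0.6058625  -0.22256162  0.17307588]
```

View pics/w2.png

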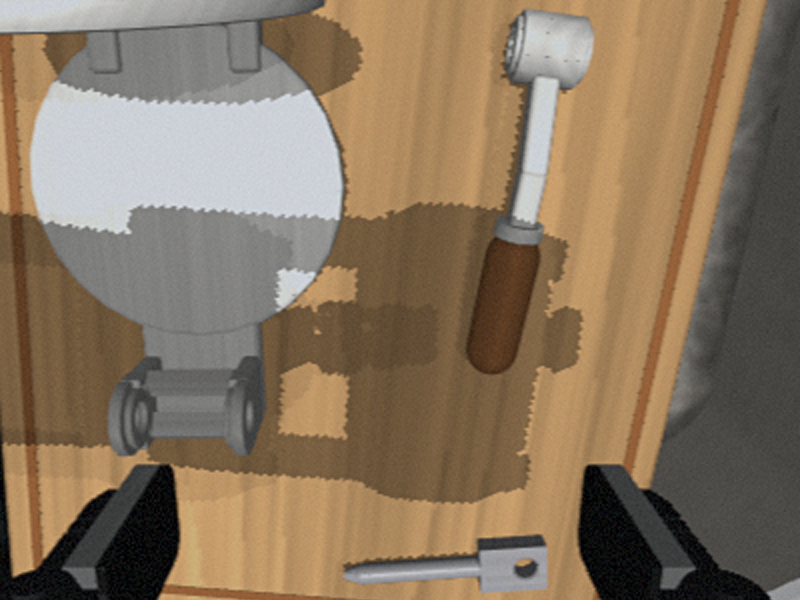

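The close view (crop px, raw = crop/2+(60,20)): ear holes at (141,411) and (250,411), disc edge at (30,165), (190,333) and (343,185), hub centre (549,49), handle end (491,352), and pin tip (344,573), shoulder (480,566), head end (546,563).

```bash
python3 - <<'E'
from h import *
from scipy.optimize import least_squares
d=np.load("w2.npz");K,V=d["mtx"],d["view"]
g=lambda u,v,z: ray(K,V,np.array((u,v))/2+np.array((60,20))-.25,z)
im=cv2.imread("pics/w2_raw.png")
a,b=g(141,411,.070),g(250,411,.070); L=np.linalg.norm(a-b); print("holes",a,b,"len",L,"ang",np.degrees(np.arctan2(*(a-b)[1::-1])))
ears=b+(a-b)*25/42; print("ears",ears)
pts=np.array([g(*p,.04)[:2] for p in [(30,165),(33,195),(190,333),(75,285),(110,313),(240,327),(300,283)]])
r=least_squares(lambda c:np.hypot(*(pts-c[:2]).T)-c[2],[.55,-.16,.062]).x; print("disc",r)
v=ears[:2]-r[:2]; print("ears-disc",np.hypot(*v),"press y ang",np.degrees(np.arctan2(v[1],v[0])))
a,b=g(105,72,.04),g(245,70,.04); print("hinge lugs ang",np.degrees(np.arctan2(*(a-b)[1::-1])))
# pin by mask (grey, low saturation) in its region
def axis(mask,z):
    p=np.argwhere(mask)[:,::-1]; w=np.array([ray(K,V,q,z)[:2] for q in p]); c=w.mean(0); u=np.linalg.svd(w-c,full_matrices=False)[2][0]; s=(w-c)@u; return c,u,s.min(),s.max(),w
hsv=cv2.cvtColor(im,cv2.COLOR_BGR2HSV); S=hsv[...,1]
m=np.zeros(S.shape,bool); m[284:320,225:340]=(S<70)[284:320,225:340]
n,lab,st,_=cv2.connectedComponentsWithStats(m.astype(np.uint8)); m=lab==1+st[1:,4].argmax()
c,u,lo,hi,w=axis(m,.031); print("pin",m.sum(),c,np.degrees(np.arctan2(u[1],u[0])),hi-lo,"ends",c+u*lo,c+u*hi)
print("pin pts",g(344,573,.029),g(480,566,.034),g(546,563,.034))
# lever
H=hsv[...,0]; m=np.zeros(S.shape,bool); q=(slice(130,210),slice(290,335)); m[q]=((S>120)&(hsv[...,2]<125)&(H<14))[q]
n,lab,st,_=cv2.connectedComponentsWithStats(m.astype(np.uint8)); m=lab==1+st[1:,4].argmax()
c,u,lo,hi,w=axis(m,.04); print("handle",m.sum(),c,np.degrees(np.arctan2(u[1],u[0])),hi-lo)
h,e=g(549,49,.037),g(491,352,.035); print("hub",h,"end",e,np.linalg.norm(h-e),np.degrees(np.arctan2(*(e-h)[1::-1])))
print("bar start",g(543,80,.045),"bend",g(527,178,.0545),"hub ends",g(508,47,.037),g(592,48,.037))
E
```

```text
holes [ 0.50969431 -0.21073238  0.07      ] [ 0.54784026 -0.22900321  0.07      ] len 0.04229582313402344 ang 154.40690084337703
ears [ 0.52513433 -0.21812772  0.07      ]
disc [ 0.55643578 -0.14471252  0.05827445]
ears-disc 0.07980959241580454 press y ang -113.0915570258344
hinge lugs ang 155.25064070446388
pin 1603 [ 0.589926   -0.35893094] 158.21038184800986 0.09858806985431429 ends [ 0.62496682 -0.3729389 ] [ 0.53342256 -0.33634305]
pin pts [ 0.53287033 -0.33719276  0.029     ] [ 0.59538523 -0.35874601  0.034     ] [ 0.62462467 -0.37090895  0.034     ]
handle 1012 [ 0.65358465 -0.24172744] -124.79880588786204 0.05683819042949019
hub [ 0.70822269 -0.15798781  0.037     ] end [ 0.6420915  -0.26039294  0.035     ] 0.12191859873897028 -122.8535646876062
bar start [ 0.70037546 -0.16681294  0.045     ] bend [ 0.68034237 -0.19567459  0.0545    ] hub ends [ 0.69456314 -0.15069907  0.037     ] [ 0.72295079 -0.16462995  0.037     ]
```

```bash
cat >> h.py <<'E'
PX=np.radians(155.0); EARS=np.array([.525,-.218,.070])
def frame(yx,p,pitch=0.):
    """body frame: x axis at world angle yx, z up, then turned by pitch about its x"""
    x=np.array([np.cos(yx),np.sin(yx),0]); z=np.array([0,0,1.]); M=np.eye(4)
    M[:3,:3]=R.from_rotvec(pitch*x).as_matrix()@np.c_[x,np.cross(z,x),z]; M[:3,3]=p; return M
def tool(p,q): M=np.eye(4); M[:3,:3]=R.from_quat(q).as_matrix(); M[:3,3]=p; return M
def pq(M): return M[:3,3],R.from_matrix(M[:3,:3]).as_quat()
def now(): s=monitor.sense(); return tool(s["position"],s["ee_rot"])
E
python3 - <<'E'
from h import *
ly=np.radians(-123.5); hub=np.array([.7078,-.158,.037]); u=np.array([np.cos(ly),np.sin(ly),0])
LX=ly-np.pi/2
g=hub+48*1e-3*u; o=ori(LX+np.pi)
up=g.copy(); up[2]=.15; g[2]=.0293
print(g,kinematics.ik(up,o),kinematics.ik(g,o))
env.reach(up,o); env.movel(g,.12,guard=15); env.close_gripper(40)
s=monitor.sense(); print(s["position"],s["finger_gap"],s["gripper_force"])
rel=np.linalg.inv(tool(s["position"],s["ee_rot"]))@frame(LX,hub); np.save("rel.npy",rel)
env.movel(up,.12)
L=frame(PX,EARS+[0,0,.055],-.26); p,q=pq(L@np.linalg.inv(rel)); print(p,q)
env.movel([*p[:2],.16],.2,frame=None)
env.reach(p,q); env.hold(.3)
f=shot("w3"); im=f["frame"][:,:,::-1]; s=monitor.sense();print(s["clock"],s["finger_gap"],s["contact_force"])
E
```

```text
[ 0.68130702 -0.19802652  0.0293    ] [-4.47523914e-01  7.97013072e-01  9.36095623e-01 -4.44089210e-16
  1.40848396e+00  1.37161385e-01] [-4.47523914e-01  9.09944336e-01  1.04772540e+00 -4.44089210e-16
  1.18392292e+00  1.37161385e-01]
[ 0.68139669 -0.19806315  0.02938962] 0.10513957468036697 42.894725991936866
[ 0.50631679 -0.25829102  0.10531041] [ 0.83626425  0.53277991  0.10942822 -0.06952078]
8.325 0.10445049504673333 [ 0.79050017  0.24820981 -2.11107203]
```

View pics/w3.png

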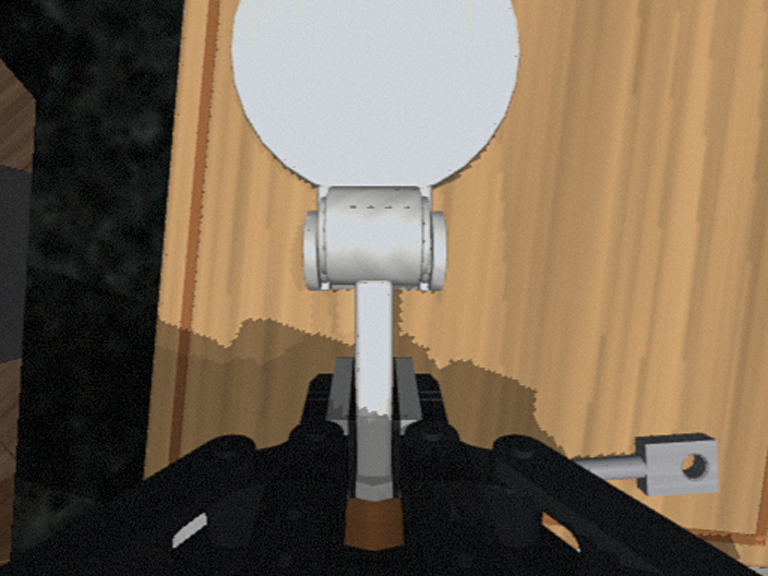

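Held lever over the saddle: hub spans px 327–422 (centre 374), ears 303–446 (centre 374.5), so it is laterally centred. I'll check the fit along press y numerically, then lower.

```bash
python3 - <<'E'
from h import *
from scipy.optimize import least_squares
d=np.load("w3.npz");K,V=d["mtx"],d["view"]; C=-V[:3,:3].T@V[:3,3]; rel=np.load("rel.npy")
L=now()@rel; print("hub",L[:3,3])
# silhouette of the hub cylinder: tangents
def sil(c,r,y):
    v=C-c; v=np.array([v@y[:2] if len(y)==2 else v@y, v[2]]); dd=np.hypot(*v); a=np.arctan2(v[1],v[0]); b=np.arccos(r/dd)
    return [proj(K,V,c+r*(np.cos(t)*y+np.sin(t)*np.array([0,0,1])))*1.5 for t in (a-b,a+b)]
py=np.array([np.cos(PX-np.pi/2),np.sin(PX-np.pi/2),0])*-1
py=np.array([-np.sin(PX),np.cos(PX),0]); print("py",py)
print("hub rows pred",sil(L[:3,3],.013,py),"seen 186/285")
px=np.array([np.cos(PX),np.sin(PX),0])
for s in (-.025,.025): print("ear",sil(EARS+s*px,.015,py),"seen bottom 290 at cols 312/437, top 212")
pts=np.array([ray(K,V,(np.array(p)+.0)/1.5,.04)[:2] for p in [(232,60),(520,60),(250,110),(503,110),(278,153),(472,155),(310,178)]])
r=least_squares(lambda c:np.hypot(*(pts-c[:2]).T)-.062,[.55,-.16]).x; v=EARS[:2]-r; print("disc",r,np.hypot(*v),np.degrees(np.arctan2(v[1],v[0])),np.hypot(*(pts-r).T)-.062)
E
```

```text
hub [ 0.525412   -0.21764042  0.12566816]
py [-0.42261826 -0.90630779  0.        ]
hub rows pred [array([375.17914613, 284.50690741]), array([375.29286452, 185.96315032])] seen 186/285
ear [array([440.76195593, 283.9951515 ]), array([441.64676097, 203.19134689])] seen bottom 290 at cols 312/437, top 212
ear [array([306.87947268, 283.90376038]), array([306.13501257, 203.06231697])] seen bottom 290 at cols 312/437, top 212
disc [ 0.56195876 -0.14085121] 0.08554464425790871 -115.59713012551755 [-0.00060616 -0.00051913 -0.00158664 -0.00114863  0.00015606  0.00025685
  0.00120172]
```

```bash
python3 - <<'E'
from h import *
rel=np.load("rel.npy"); py=np.array([-np.sin(PX),np.cos(PX),0])
L=frame(PX,EARS+.0018*py,-.26)
p,q=pq(L@np.linalg.inv(rel))
print(env.movel(p+[0,0,.02],.08,guard=12)); print(env.movel(p,.03,guard=12))
s=monitor.sense(); print("cmd",p,"at",s["position"],s["contact_force"])
env.release(); env.hold(.2)
M=now(); back=M[:3,3]-.10*M[:3,2]
env.movel(back,.15); env.hold(.2); s=monitor.sense(); print(s["clock"])
f=shot("w4"); f=shot("s4",eyes.grab_frame("side")) 
im=cv2.imread("pics/w4_raw.png"); cv2.imwrite("pics/w4.png",cv2.resize(im[60:340,100:460],(792,616),interpolation=cv2.INTER_CUBIC)[:600])
E
```

```text
False
False
cmd [ 0.50555608 -0.25992237  0.05031041] at [ 0.50557657 -0.26002009  0.05043123] [-0.6474946  -0.42007812 -0.26912391]
11.675
```

View pics/w4.png

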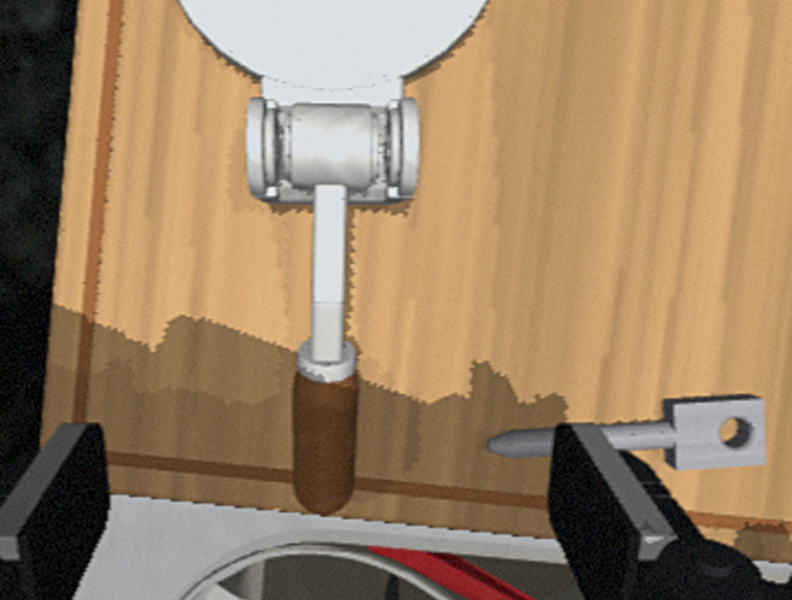

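The lever is in the saddle: hub centred at crop px (332,147), ears spanning columns 246–419 and rows 97–200, handle on the board. I'll refine the ears' axis from this, and the pin's pose.

```bash
python3 - <<'E'
from h import *
d=np.load("w4.npz");K,V=d["mtx"],d["view"]; C=-V[:3,:3].T@V[:3,3]; py=np.array([-np.sin(PX),np.cos(PX),0]);px=np.array([np.cos(PX),np.sin(PX),0])
cr=lambda p:(p-np.array([100,60])+.25)*2.2
def sil(c,r):
    v=C-c; v=np.array([v@py,v[2]]); a=np.arctan2(v[1],v[0]); b=np.arccos(r/np.hypot(*v))
    return np.array([cr(proj(K,V,c+r*(np.cos(t)*py+np.sin(t)*np.array([0,0,1])))) for t in (a-b,a+b)]).round(1).tolist()
for k in (0,.002,.004):
    E=EARS+k*py; print(k,"ears",sil(E+.021*px,.015),sil(E-.021*px,.015),"hub",sil(E,.013),"outer",cr(proj(K,V,E+.025*px)),cr(proj(K,V,E-.025*px)))
print("seen ears rows 97/200 cols ~258,408; hub rows 103/190; outer cols 246/419")
h=lambda u,v,z: ray(K,V,np.array((u,v))/2.2+np.array((100,60))-.25,z)
E=EARS+.002*py; e=h(323,492,.035); print("lever dir",np.degrees(np.arctan2(*(e-E)[1::-1])), np.linalg.norm(e-E))
# pin, top face of the head z=.034 : corners
for p in [(668,400),(764,396),(766,464),(670,470)]: print("headcorner",h(*p,.034))
print("tip",h(487,443,.029))
d=np.load("s4.npz");K,V=d["mtx"],d["view"]; print("side px of hub/end/pin",[proj(K,V,x)*1.5 for x in (E,e)])
E
```

```text
0 ears [[263.3, 188.7], [261.7, 88.5]] [[399.7, 188.7], [401.4, 88.5]] hub [[331.5, 182.1], [331.5, 95.3]] outer [249.64791348 139.19670709] [413.33999891 139.18458515]
0.002 ears [[263.3, 195.2], [261.7, 95.2]] [[399.7, 195.2], [401.4, 95.2]] hub [[331.5, 188.7], [331.5, 102.0]] outer [249.67874994 145.79234016] [413.30547555 145.78177957]
0.004 ears [[263.3, 201.7], [261.8, 101.9]] [[399.7, 201.7], [401.3, 101.9]] hub [[331.5, 195.2], [331.5, 108.7]] outer [249.7095618 152.3827089] [413.27097975 152.37370719]
seen ears rows 97/200 cols ~258,408; hub rows 103/190; outer cols 246/419
lever dir -116.40253630869086 0.12362412299608315
headcorner [ 0.59732892 -0.34818069  0.034     ]
headcorner [ 0.62902635 -0.36135817  0.034     ]
headcorner [ 0.61986655 -0.38425299  0.034     ]
headcorner [ 0.58773886 -0.37169511  0.034     ]
tip [ 0.532598   -0.33659735  0.029     ]
side px of hub/end/pin [array([401.06540182, 363.85242569]), array([398.01780445, 445.27431809])]
```

```bash
sed -i 's/EARS=np.array(.*/EARS=np.array([.5240,-.2201,.070])/' h.py; python3 - <<'E'
from h import *
d=np.load("w1.npz");e=np.load("side.npz")
def tri(u1,u2):
    P=[x["mtx"]@x["view"][:3] for x in (d,e)]
    X=cv2.triangulatePoints(P[0],P[1],np.array(u1,float)/1.5,np.array(u2,float)/1.5)[:,0]; X=X[:3]/X[3]
    return X,[proj(x["mtx"],x["view"],X)*1.5 for x in (d,e)]
print("handle tip",tri((507,366),(510,453)))
print("check hub",tri((501,92),(486,297)))
u=np.array([np.cos(np.radians(158.4)),np.sin(np.radians(158.4)),0]); sh=np.array([.5925,-.3599,.029]); n=np.array([u[1],-u[0],0])
X=tri((507,366),(510,453))[0]-sh; print("tip in pin frame along",X@u,"across",X@-n)
g=sh-.017*u
for y in (68.4,-111.6):
    for z in (.0256,.15): print(y,kinematics.ik([g[0],g[1],z],ori(np.radians(y))))
E
```

```text
handle tip (array([ 0.61418931, -0.40902722,  0.05912464]), [array([509.58163792, 365.79946523]), array([509.12507785, 453.17437847])])
check hub (array([ 0.7080809 , -0.15968545,  0.04091833]), [array([502.38983364,  91.85269355]), array([485.62986652, 297.09120936])])
tip in pin frame along -0.03825115110826889 across 0.03769296948551085
68.4 [-7.06380815e-01  9.15405144e-01  1.04737560e+00 -4.44089210e-16
  1.17881191e+00 -1.90018602e+00]
68.4 [-7.06380815e-01  7.98321452e-01  9.33722536e-01 -4.44089210e-16
  1.40954867e+00 -1.90018602e+00]
-111.6 [-7.06380815e-01  9.15405144e-01  1.04737560e+00 -4.44089210e-16
  1.17881191e+00  1.24140663e+00]
-111.6 [-7.06380815e-01  7.98321452e-01  9.33722536e-01 -4.44089210e-16
  1.40954867e+00  1.24140663e+00]
```

The pan handle's tip stands at z≈0.06 about 38 mm beside the pin head, so I'll offset the open gripper away from it and let the closing fingers slide the pin to the centre.

```bash
python3 - <<'E'
from h import *
a=np.radians(158.4); u=np.array([np.cos(a),np.sin(a),0]); sh=np.array([.5925,-.3599,.029]); n=np.array([u[1],-u[0],0])  # n points to +y world side
g=sh-.016*u+.022*n; o=ori(a-np.pi/2); print(n)
M=now(); env.movel([*M[:3,3][:2],.19],.2)
env.reach([g[0],g[1],.16],o); print(env.movel([g[0],g[1],.0258],.12,guard=15))
env.close_gripper(50); s=monitor.sense(); print(s["finger_gap"],s["gripper_force"],s["contact_force"])
env.movel([g[0],g[1],.14],.12); env.hold(.2)
f=shot("w5"); s=monitor.sense(); print(s["clock"],s["finger_gap"],s["position"])
E
```

```text
[0.36812455 0.92977649 0.        ]
False
0.2598965311101017 49.488525688648224 [0.41551133 0.41086779 2.78303726]
16.625 0.260196505762036 [ 0.61537702 -0.34524667  0.13949617]
```

View pics/w5.png

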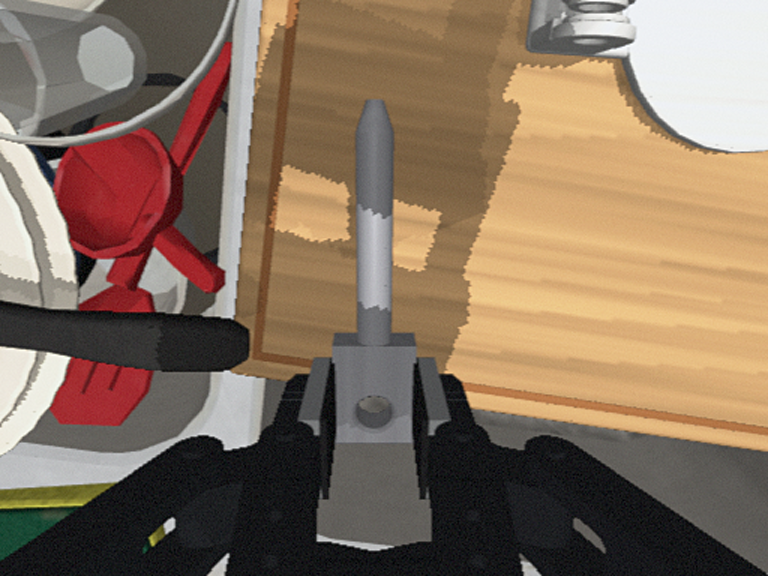

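The pin is held square in the fingers: tip at px (375,100), shoulder at about (375,340), head between the pads. I'll check its reach and pitch from those points and go insert it.

```bash
python3 - <<'E'
from h import *
d=np.load("w5.npz");K,V=d["mtx"],d["view"]
t=np.array([.61537702,-.34524667,.13949617]); a=np.radians(158.4); u=np.array([np.cos(a),np.sin(a),0]); n=np.array([u[1],-u[0],0])
for nm,uv,z in [("tip",(375,100),.1427),("cone base",(375,130),.1477),("shoulder top edge",(375,347),.1477),("shoulder bottom",(374,333),.1377),("back top",(374,443),.1477)]:
    w=ray(K,V,np.array(uv)/1.5,z)-t; print(nm,"along",w@u,"across",w@n)
# widths 36px at mid shank row 240
print([proj(K,V,t+.05*u+s*.005*n+[0,0,.0032])*1.5 for s in (-1,1)],"seen 357/392 at row~240")
a2=PX; u2=np.array([np.cos(a2),np.sin(a2),0]); print("IK",[kinematics.ik(np.r_[(EARS-k*u2)[:2],.067],ori(a2-np.pi/2)) for k in (.041,.14)])
E
```

```text
tip along 0.08280745736914746 across 0.00025237035311819964
cone base along 0.07558851270576995 across 0.00024360941461361307
shoulder top edge along 0.016709120894336984 across 0.00028691790425959974
shoulder bottom along 0.01677168563503982 across 1.3617431174261715e-05
back top along -0.0148290602741397 across 8.772168606154852e-06
[array([355.66730969, 227.48827133]), array([392.30652684, 227.48270535])] seen 357/392 at row~240
IK [array([-5.92308826e-01,  6.59086627e-01,  1.41527572e+00, -4.44089210e-16,
        1.06723030e+00, -1.72677284e+00]), array([-5.70253928e-01,  8.65644437e-01,  1.02902433e+00, -4.44089210e-16,
        1.24692388e+00, -1.70471794e+00])]
```

```bash
python3 - <<'E'
from h import *
u=np.array([np.cos(PX),np.sin(PX),0]); o=ori(PX-np.pi/2); B=EARS.copy(); B[2]=.0668
p=B-.123*u
env.reach(p+[0,0,.07],o); env.movel(p,.12); env.hold(.2); shot("w6")
for k in (.100,.088,.075,.062,.050,.0425):
    hit=env.movel(B-k*u,.05,guard=12); s=monitor.sense(); print(k,hit,((s["position"]-B)@u).round(4),np.round(s["contact_force"],1),round(s["finger_gap"],3))
    if hit: break
print(s["clock"])
E
```

```text
0.1 False -0.1002 [ 0.2  0.3 -0.6] 0.261
0.088 False -0.0881 [-0.7 -0.5 -0.2] 0.262
0.075 False -0.0752 [-0.4  0.1  0. ] 0.262
0.062 False -0.0621 [-0.3 -0.  -1.2] 0.268
0.05 False -0.0501 [ 0.7 -0.3  0.4] 0.262
0.0425 False -0.0425 [-0.3 -0.2 -1.1] 0.26
20.5167
```

```bash
python3 - <<'E'
from h import *
u=np.array([np.cos(PX),np.sin(PX),0]); B=EARS.copy(); B[2]=.0668
hit=env.movel(B-.036*u,.02,guard=10); s=monitor.sense(); print(hit,((s["position"]-B)@u).round(4),np.round(s["contact_force"],1))
shot("w7")
env.release(); env.hold(.2); M=now()
env.movel(M[:3,3]+[0,0,.13]-.02*u,.2); env.hold(.1); shot("w8"); print(monitor.sense()["clock"])
im=np.hstack([cv2.imread(f"pics/{n}_raw.png")[0:384,90:470] for n in ("w7","w8")]); cv2.imwrite("pics/w78.png",im)
E
```

```text
True -0.0421 [ 2.3 -1.   1.7]
22.5833
```

View pics/w78.png

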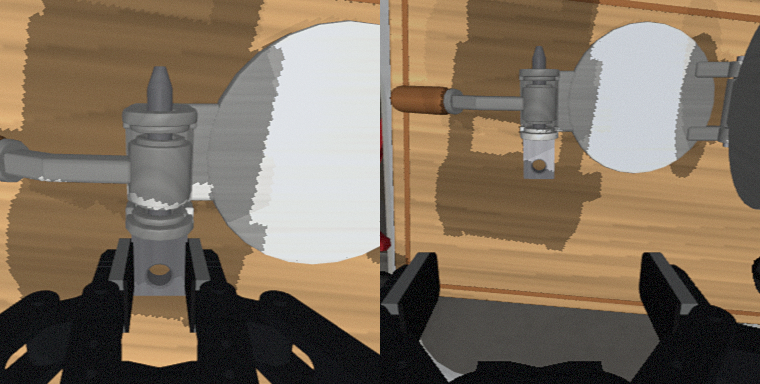

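The pin is through both ears and the hub with its head against the near ear (right crop: head at about (538,150), tip out at (539,60)). Next: shut the plate by pushing on its rib from behind along the hinge arc.

```bash
cat > plate.py <<'E'
from h import *
py=np.array([-np.sin(PX),np.cos(PX),0]); Z=np.array([0,0,1.])
hinge=EARS-.159*py; hinge[2]=.047
r=.105; o=ori(PX+np.pi)
tip=lambda th,off=0: hinge+r*(np.cos(th)*py+np.sin(th)*Z)+(.017+off)*(-np.sin(th)*py+np.cos(th)*Z)-.011*py
env.close_gripper(40)
M=now(); env.movel([*M[:3,3][:2],.30],.2)
s=tip(1.6,.022); env.reach([s[0],s[1],.30],o)
print("start",s,env.movel(s,.15,guard=12))
for th in np.linspace(1.55,0,13):
    hit=env.movel(tip(th),.1,guard=25); f=monitor.sense()
    print(round(th,2),hit,np.round(f["contact_force"],1))
    if hit: break
if not hit:
    print(env.movel(tip(0,-.004),.02,guard=15),monitor.sense()["position"],tip(0)); env.hold(.3)
f=monitor.sense(); print(f["contact_force"],f["clock"])
E
python3 plate.py
```

```text
start [ 0.61361592 -0.02791805  0.15081645] False
1.55 False [ 0.1 -0.4 -0.3]
1.42 False [-0.8 -0.1 -0.4]
1.29 False [0.1 0.6 0.2]
1.16 False [ 0.5  0.5 -0.7]
1.03 False [-0.4  0.3 -0.1]
0.9 False [-0.5 -1.3  0.3]
0.77 False [-0.4  0.3 -0.3]
0.65 False [ 0.2  0.3 -0.7]
0.52 False [-0.1 -0.2 -0.2]
0.39 False [ 0.7 -0.4  0.4]
0.26 False [-0.9 -0.6 -0.5]
0.13 False [ 0.2  0.7 -0.2]
0.0 False [ 0.6 -0.6  0.2]
True [ 0.55166145 -0.16120961  0.0638135 ] [ 0.55147019 -0.16118999  0.064     ]
[-2.21516251  0.97907581  7.9746048 ] 31.175
```

```bash
cat > fold.py <<'E'
from h import *
py=np.array([-np.sin(PX),np.cos(PX),0]); Z=np.array([0,0,1.]); o=ori(PX+np.pi)
P=lambda f: EARS+(.092*np.cos(f)-.003*np.sin(f))*py+(.092*np.sin(f)+.003*np.cos(f))*Z-env.hold_point_z*Z
env.movel(now()[:3,3]-[0,0,.001],.02,guard=15); env.hold(.3); print("press",monitor.sense()["contact_force"])
M=now(); env.movel([*M[:3,3][:2],.16],.2); env.hold(.1); shot("w9")
env.release(); s=P(-.28); env.movel([s[0],s[1],.16],.25); print(env.movel(s,.12,guard=12))
env.close_gripper(25); f=monitor.sense(); print("gap",f["finger_gap"],f["clock"])
for a in np.linspace(-.28,2.89,20)[1:]:
    hit=env.movel(P(a),.1,guard=35); f=monitor.sense(); print(round(a,2),hit,np.round(f["contact_force"],1),round(f["finger_gap"],3))
    if hit: break
print(f["clock"])
E
python3 fold.py
```

```text
press [-3.77057287 -0.52089242  8.92659597]
False
gap 0.24705331232684385 35.9
-0.11 False [ 0.   0.5 -2.9] 0.246
0.05 False [ 0.8  0.  -2.6] 0.245
0.22 False [ 0.1 -0.2 -2.4] 0.246
0.39 False [-0.8 -0.2 -3.1] 0.246
0.55 False [-0.5  0.5 -2.7] 0.247
0.72 False [-0.9 -1.2 -3.1] 0.248
0.89 False [-0.   0.3 -3. ] 0.249
1.05 False [-0.3  0.2 -2.3] 0.246
1.22 False [ 0.2 -1.  -3.1] 0.247
1.39 False [-0.3 -0.7 -0.3] 0.248
1.56 False [ 0.1 -0.9  1.4] 0.25
1.72 False [-0.7 -0.5  4. ] 0.247
1.89 False [ 0.1 -1.3  2.6] 0.251
2.06 False [-0.7 -1.6 -1.5] 0.243
2.22 False [0.4 0.7 2.4] 0.241
2.39 False [0.6 3.7 4.7] 0.241
2.56 False [2.9 4.5 4.1] 0.242
2.72 False [3.3 4.3 4.1] 0.242
2.89 False [-0.5  3.5  2.1] 0.244
41.6
```

```bash
python3 - <<'E'
from h import *
py=np.array([-np.sin(PX),np.cos(PX),0])
env.release(); env.hold(.3); M=now(); env.movel(M[:3,3]+[0,0,.1],.2)
env.movel(now()[:3,3]+.07*py+[0,0,.03],.2); env.hold(.3); shot("w10"); shot("s10",eyes.grab_frame("side")); print(monitor.sense()["clock"])
a=cv2.imread("pics/w10_raw.png")[:,60:460]; b=cv2.resize(cv2.imread("pics/s10_raw.png")[130:322,190:390],(400,384),interpolation=cv2.INTER_CUBIC); cv2.imwrite("pics/v10.png",np.hstack([a,b]))
E
```

```text
44.1167
```

View pics/v10.png

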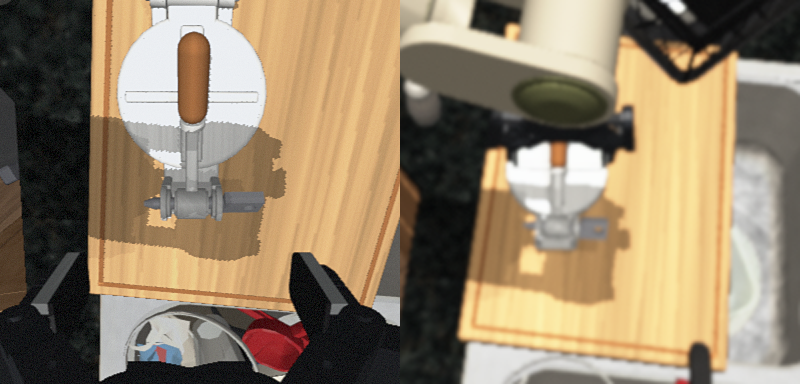

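Lever folded over the shut plate, pin through (left half: tip at (144,203), head end at (265,202)). The pin may have backed out a few mm, so I'll measure it.

```bash
python3 - <<'E'
from h import *
d=np.load("w10.npz");K,V=d["mtx"],d["view"]; u=np.array([np.cos(PX),np.sin(PX),0])
for k in (41,25,17,-17,-25,-57): print(k,proj(K,V,EARS+k*1e-3*u)-[60,0])
print("head top back",proj(K,V,EARS-.057*u+[0,0,.005])-[60,0],"board-level scale")
im=cv2.imread("pics/w10_raw.png")[180:228,190:340]
cv2.imwrite("pics/v11.png",cv2.resize(im,(750,240),interpolation=cv2.INTER_CUBIC))
E
```

```text
41 [141.69146581 202.32445282]
25 [160.80434024 202.34787425]
17 [170.36104029 202.3595853 ]
-17 [210.97897052 202.40935962]
-25 [220.53659061 202.42107178]
-57 [258.76882357 202.46792261]
head top back [259.93328872 204.52015393] board-level scale
```

View pics/v11.png

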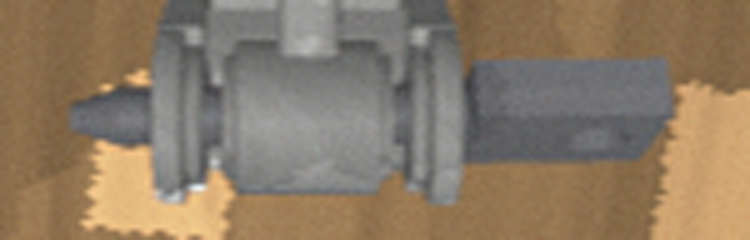

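The tip and head end read 2–4 mm short of fully home, so I'll nudge the head in with closed fingers and a light force guard.

```bash
python3 - <<'E'
from h import *
u=np.array([np.cos(PX),np.sin(PX),0]); o=ori(PX+np.pi); B=EARS.copy(); B[2]=.060
env.close_gripper(40); p=B-.105*u; env.reach(p+[0,0,.10],o); env.movel(p,.15,guard=10)
for i in range(2):
    hit=env.movel(B-.062*u,.025,guard=9); s=monitor.sense(); print(hit,((s["position"]-B)@u).round(4),np.round(s["contact_force"],1))
    if i==0: env.hold(.1)
env.movel(p,.1); env.movel(p+[0,0,.10],.2)
env.reach(EARS+[0.03,-.02,.19],o); env.hold(.2); shot("w12"); print(monitor.sense()["clock"])
d=np.load("w12.npz");K,V=d["mtx"],d["view"]
print([proj(K,V,EARS+k*1e-3*u).round(1).tolist() for k in (41,25,-25,-57)],proj(K,V,EARS-.057*u+[0,0,.01]))
im=cv2.imread("pics/w12_raw.png"); c=proj(K,V,EARS)
x,y=int(c[0])-75,int(c[1])-30; print("crop off",x,y)
cv2.imwrite("pics/v12.png",cv2.resize(im[max(y,0):y+60,x:x+150],(750,300),interpolation=cv2.INTER_CUBIC))
E
```

```text
True -0.072 [3.1 0.3 1.4]
True -0.0718 [ 2.8 -0.3  2.3]
49.7583
[[171.8, 157.1], [188.1, 157.1], [239.4, 157.1], [272.2, 157.1]] [272.82970482 159.3707505 ]
crop off 138 127
```

```bash
python3 - <<'E'
from h import *
env.hold(.3); print(job.hand_in(), monitor.sense()["clock"])
E
```

```text
the job is handed in; nothing more can be done
the job is handed in; nothing more can be done
```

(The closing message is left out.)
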